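Uncover the next sample and set it on the titration stand

TASK

Get the next sample ready on the titration stand: lift the cover off the lowest of the three covered beakers, leaving the beaker standing in its place, and lay the cover grip upwards, flat in the empty lid dish. Then set the open beaker gently down in the middle of the stand's round stirrer plate, keeping it upright all the time. Leave the other beakers, covers and things on the bench where they are.

Things in the scene. Friction and masses are not known exactly. Their poses are not given: they have to be found in the camera images.
- lid_low_grip (a point): Loose grey cover, about 60 g: disc 66 mm across, 5 mm thick; under it a plug 49 mm across, 8 mm deep; on top an upright fin 46 mm long (x), 12 mm thick (y), 40 mm high. The point is the fin's centre, 20 mm above the disc's top; z up. It lies loose on the low beaker's rim, plug in the mouth with 2.5 mm play; the fin may point any way.
- low_mid (a point): Round open-topped white plastic beaker, outside diameter 60 mm, wall 3 mm, straight sides, standing in the tray. The low one, 75 mm high, about 0.18 kg. The point is on its axis, half-way up.
- tall_a_mid (a point): Round open-topped white plastic beaker, outside diameter 60 mm, wall 3 mm, straight sides, standing in the tray. A tall one, 100 mm high, that stays where it is. Point on its axis, half-way up.
- tall_b_mid (a point): Round open-topped white plastic beaker, outside diameter 60 mm, wall 3 mm, straight sides, standing in the tray. The other tall one, 100 mm high, that stays where it is. Point on its axis, half-way up.
- lid_tall_a_grip (a point): The same kind of cover, lying on a tall beaker; stays there. Point at the centre of its fin (fin top 145 mm above the beaker's underside).
- lid_tall_b_grip (a point): The same kind of cover, lying on the other tall beaker; stays there. Point at the centre of its fin.
- lid_parked_grip (a point): The same kind of cover, already lying in the other lid dish; stays there. Point at the centre of its fin.
- tray: Fixed shallow grey tray, 90 mm (x) by 290 mm (y), walls 12 mm high and 4 mm thick, floor 4 mm thick, two dividers across y: three bays in a row along its y axis, 97 mm apart, a covered beaker in each. Origin under its centre, on the bench.
- dish_free: Fixed round steel lid dish, outside 92 mm across, inside 86 mm, floor 4 mm thick, rim 18 mm high; the empty one. Origin under its centre, on the bench. A cover lying in it rests on its plug, its fin's centre 37 mm above the bench.
- dish_used: The same kind of dish, with a cover already in it. Origin under its centre, on the bench.
- plate (a point): Centre of the top face of the stirrer plate, a steel disc 88 mm across raised 7 mm above the titration stand's base; 52 mm above the bench. Axes as the stand.
- stand: Fixed titration stand. Origin on the bench under the plate's centre. Base 130 mm wide, 45 mm high, from 60 mm before the plate's centre (-x) to 160 mm behind it (+x). A column 265 mm high, with electrode holders 110 mm across y, stands 135 mm behind the plate's centre (+x). Nothing is over the plate.
- bowl_mid (a point): Loose small white bowl, 64 mm across, 28 mm high, between the lid dishes; point half-way up. Not to be moved.
- jar_mid (a point): Loose amber jar, 46 mm across, 55 mm high, behind the tray; point half-way up. Not to be moved.
- spatula_grip (a point): Loose spatula, 170 mm long, lying flat on the bench in front of the tray, along it; point in its handle. Not to be moved.
- wrench_grip (a point): Loose wrench, 150 mm long, lying flat on the bench in front of the stand, across it; point in its handle. Not to be moved.
- bottle_l_mid (a point): Loose bottle at the left, 70 mm across, 170 mm high; point half-way up. Not to be moved.
- bottle_r_mid (a point): Loose bottle at the right, 70 mm across, 170 mm high; point half-way up. Not to be moved.
- low: The low beaker of point low_mid; origin at the centre of its underside.
- lid_low: The low beaker's cover; origin at the centre of its disc's underside.
There are look-alikes about, which are no part of the job. Leave any purple look-alike of the dish_free alone. What is shaped like the lid_low but blue is not meant.

How it is judged:
By the outcome, as a careful person would: the job done as asked, in the order asked, and still so for the second after the job is handed in, with the robot touching nothing.
It also fails if it takes over 64 s, if anything falls off the work surface, if the arm or the gripper's body presses on something with over 40 N, if the wrist force passes 120 N, or if a joint passes its speed limit or range.

ROBOT

A 7-joint arm with a two-finger parallel gripper is mounted at the origin on the work surface. World frame = base frame: x ahead of the robot, y to its left, z up, the work surface at z = 0. Lengths are in m, angles in rad, forces in N, time in s.
With the tool pointing down it reaches from about 0.4 to 0.85 m from the base axis. Payload 10.4 kg.
Tool frame: the origin (TCP) lies between the finger pads; the fingertips stand 14 mm ahead of it and the grasp point (between the pads) lies 5 mm behind it; z points along the fingers, y is the line along which they close (so a half turn about z gives the same grasp; the last joint's range is limited). The gripper opens to 87 mm and grips with 3 to 60 N. Pads are 19 mm wide; open, the fingers measure 117 mm over their backs; the gripper's body (75 mm by 190 mm) begins 51 mm behind the grasp point.
Start: joints at [-1.178, 0.332, -0.065, 1.46, 0.022, 1.35, -0.088], TCP at [0.252, 0.572, 0.237] pointing down, gripper open.
Joint ranges: [-2.6, 2.6], [-0.5, 2.12], [-1.47, 1.34], [0.16, 2.42], [-1.27, 4.41], [0.06, 2.06], [-2.6, 2.6]. Speed limits (rad/s): [2.22, 2.22, 2.79, 2.79, 3.14, 3.14, 3.14].

INTERFACE

Orientations are given as a unit quaternion [w, x, y, z].
In Python, from station import state, get_image, sign_off gives the robot as it stands.
- The arm moves only by the tool drive_tool, never from a script. Its argument "commands" is a list of rows, each a list of 7 numbers: the opening in per cent of the stroke, from 0 (shut) to 100 (fully open), then the shift along the tool's x, y, z in cm, then the turn, a rotation vector about the tool's x, y, z in rad. A call has 1 to 10 rows; each row shifts and turns the commanded pose from where the row before left it, along the tool's axes as they then stand; what a row does not reach is not made up. A row lasts 1/12 s, in which the tool goes at most 41.7 mm and 7.16 degrees, less where a joint would pass 70% of its speed; a pose out of reach is approached as far as the arm can. A call with a gripper value outside its range is refused whole. The fingers move at their own pace and stop on an object; "force" is the grip in N (left out, the last holds). Time passes only in rows, so rows that do not move let the fingers close. It gives the time, the measured TCP pose, the force, the opening and the grip force at its end, in the units of the state.
- state(): the state, without advancing time (a new reading comes with each control period).
- get_image(name): name is "scene" or "top" or "wrist"; returns a dict with "image" (420x560x3 uint8, red, green, blue), "camera_matrix" (3x3 intrinsics, pixels), "dist_coeffs" ([k1, k2, p1, p2, k3] as OpenCV has them; the pictures are not rectified), "extrinsics" (4x4, takes a point from camera to world coordinates); the wrist camera has in their place "T_tool_cam" (4x4, takes a point from camera to tool coordinates, whose origin is the TCP and whose axes are the flange's). Camera axes: x right, y up, looking along -z (the intrinsics and any distortion apply to the point x, -y, -z); pixel columns grow to the right and rows downward; lengths in m; the calibration is good to about 2 mm. A picture is of the moment at which its call begins: read the wrist's pose just before it. There is no depth.
- sign_off(): hands the job in; it is judged then, once.
The state is a dict: "clock": time; "q": joint angles; "qvel": joint speeds; "tau": joint torques, N m; "tcp_pos": TCP position; "tcp_rot": TCP orientation; "contact_force": force on the tool from outside, world axes, zero at the start; "moment": the same for the moment, N m; "finger_gap": finger opening in m; "finger_force": force on a finger pad.
Only numpy, scipy, OpenCV 4.12 (cv2) and the standard library are available. Lean on these libraries where they do the work, as an engineer would, in place of code of your own. Each camera call takes 0.05 s, during which the arm holds its last target. There are 200 camera calls.

## Working session

There is one attempt and no reset: what is moved stays moved. The work goes in short steps, Python scripts to look and compute and a tool call to move; the robot and the scene stay as the last step left them, time stands still between calls to the robot, and variables do not carry over. Pictures are saved under pics/ and viewed, at most 10 in all, crops included, and the job is handed in when it is done.

Besides the shell and the picture viewer there is one more tool, called after "Emit:" as name(argument=value, ...) on one line, values as JSON. drive_tool: Moves the arm, as the interface text tells. Its arguments: {"type":"object","properties":{"commands":{"type":"array"},"force":{"type":"number"}},"required":["commands"]}

```bash
mkdir -p pics
cat > h.py <<'E'
import numpy as np, cv2
from station import state, get_image, sign_off
from scipy.spatial.transform import Rotation as R
def rot(q): return R.from_quat([q[1],q[2],q[3],q[0]])
def snap(name,fn):
    s=state(); d=get_image(name); cv2.imwrite('pics/'+fn+'.png',d['image'][:,:,::-1])
    if name=='wrist':
        T=np.eye(4);T[:3,:3]=rot(s['tcp_rot']).as_matrix();T[:3,3]=s['tcp_pos']
        E=T@np.array(d['T_tool_cam'])
    else: E=np.array(d['extrinsics'])
    np.savez('pics/'+fn,K=d['camera_matrix'],D=d['dist_coeffs'],E=E)
def ray(fn,uv):
    c=np.load('pics/'+fn+'.npz')
    p=cv2.undistortPoints(np.array(uv,float).reshape(-1,1,2),c['K'],c['D'])[:,0]
    d=np.c_[p[:,0],-p[:,1],-np.ones(len(p))]@c['E'][:3,:3].T
    return c['E'][:3,3],d
def atz(fn,uv,z):
    o,d=ray(fn,uv); return o+d*((np.asarray(z)-o[2])/d[:,2])[:,None]
def proj(fn,P):
    c=np.load('pics/'+fn+'.npz'); P=(np.array(P,float).reshape(-1,3)-c['E'][:3,3])@c['E'][:3,:3]
    P=P*[1,-1,-1]
    return cv2.projectPoints(P,np.zeros(3),np.zeros(3),c['K'],c['D'])[0][:,0]
E
python3 - <<'E'
from h import *
snap('scene','s0');snap('top','t0')
s=state();print(s)
for f in 's0','t0':print(np.load('pics/'+f+'.npz')['E'].round(3))
a=[cv2.imread('pics/t0.png')]
cv2.imwrite('pics/t0b.png',cv2.resize(a[0],(800,600),interpolation=cv2.INTER_CUBIC))
E
```

```text
{'clock': 0.1, 'q': array([-1.17760085,  0.33283044, -0.06469877,  1.46083768,  0.02157465,
        1.34988002, -0.08849869]), 'qvel': array([-7.03402769e-04, -2.20258251e-03, -7.53665282e-05, -2.22874721e-03,
       -1.23850336e-03, -4.33761202e-04, -1.34754847e-03]), 'tau': array([ 1.77830709e-03, -6.24544930e+01,  2.47143174e-02, -3.90717208e+01,
       -6.15491602e-02,  3.65184748e-02,  7.17140711e-05]), 'tcp_pos': array([0.25231579, 0.57146085, 0.23582926]), 'tcp_rot': array([-1.15132150e-04,  2.06396779e-01,  9.78468176e-01, -6.20134943e-04]), 'contact_force': array([-0.12185405,  0.40805538, -0.454568  ]), 'moment': array([ 0.02089395, -0.01760952,  0.040819  ]), 'finger_force': 0.0, 'finger_gap': 0.08750400819558402}
[[-0.284 -0.544  0.79   1.448]
 [ 0.959 -0.145  0.245  0.295]
 [-0.019  0.827  0.563  0.746]
 [ 0.     0.     0.     1.   ]]
[[-0.000e+00  9.740e-01 -2.280e-01  2.870e-01]
 [-1.000e+00  1.000e-03  5.000e-03  1.000e-03]
 [ 6.000e-03  2.280e-01  9.740e-01  1.214e+00]
 [ 0.000e+00  0.000e+00  0.000e+00  1.000e+00]]
```

View pics/t0b.png

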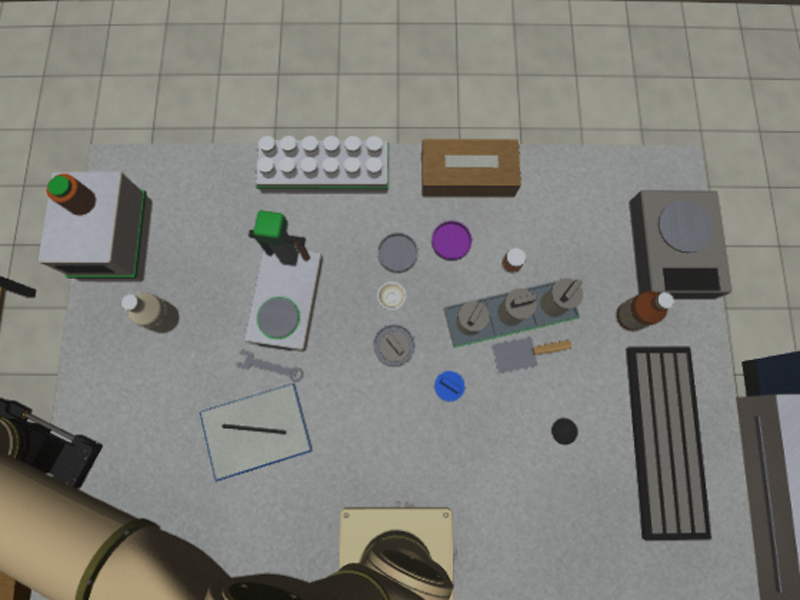

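View pics/s0.png

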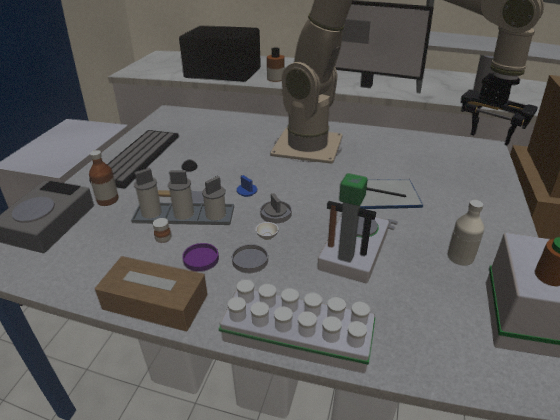

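The top view shows the low covered beaker at about (473,317) of the enlarged picture, nearest the dishes. The free grey dish is at (398,252), the plate at (278,318), with a purple dish and a blue lid as look-alikes. The scene view confirms that the rightmost beaker, at (214,202), is the lowest.

Run:
```python
from h import *
i=cv2.imread('pics/t0.png')
c=cv2.resize(i[140:290,160:420],(780,450),interpolation=cv2.INTER_CUBIC);cv2.imwrite('pics/t0c.png',c)
k=0.7
n=['lowfin','dish','plate','purple','used','bowl','jar','fin2','fin3']
uv=np.array([(475,314),(398,252),(278,318),(452,240),(394,345),(391,295),(514,260),(521,300),(570,290)])*k
z=[.104,.018,.052,.018,.018,.02,.05,.129,.129]
for a,p in zip(n,atz('t0',uv,z)):print(a,p.round(3))
```

```text
lowfin [ 0.506 -0.163  0.104]
dish [ 0.666 -0.005  0.018]
plate [0.507 0.252 0.052]
purple [ 0.695 -0.129  0.018]
used [0.454 0.003 0.018]
bowl [0.565 0.01  0.02 ]
jar [ 0.638 -0.261  0.05 ]
fin2 [ 0.53  -0.254  0.129]
fin3 [ 0.551 -0.355  0.129]
```

View pics/t0c.png

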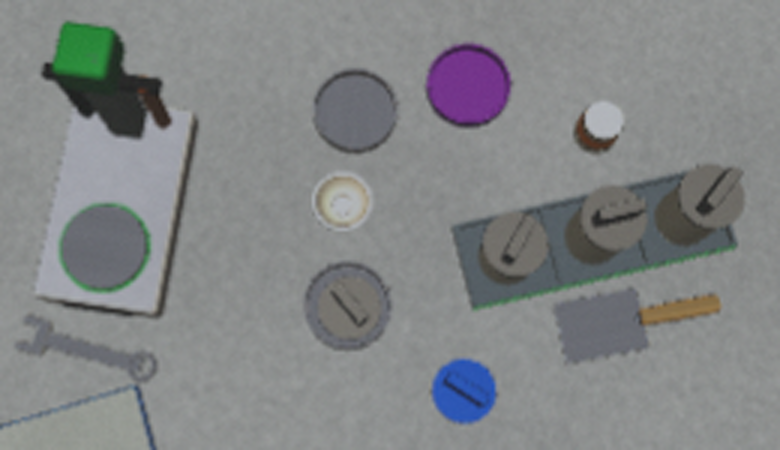

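The low fin runs from about (505,262) to (533,215) in this crop, and the free dish is centred at (355,111). The plate is at (105,247). Next I'll work out the move rows.

```bash
cat >> h.py <<'E'
def go(p,yaw=None):
    "tool shift (cm) and tool-z turn to reach p; yaw = world angle (deg) of closing line"
    s=state(); r=rot(s['tcp_rot']); M=r.as_matrix()
    t=M.T@(np.array(p)-s['tcp_pos'])*100
    y=np.degrees(np.arctan2(M[1,1],M[0,1]))
    w=0 if yaw is None else -np.radians((yaw-y+90)%180-90)
    # tilt: rotvec in tool axes bringing tool z to world -z
    tilt=np.cross([0,0,1],M.T@[0,0,-1])
    print('t',round(s['clock'],2),'at',s['tcp_pos'].round(4),'yaw',y.round(1),'shift cm',t.round(2),'turn z',round(w,3),'tilt',tilt.round(4),'F',s['contact_force'].round(1),'gap',round(s['finger_gap'],4),'q7',s['q'][6].round(2))
E
python3 - <<'E'
from h import *
print(np.array(get_image('wrist')['T_tool_cam']).round(3))
go([.42,.25,.33]);go([.49,-.16,.33],59)
E
```

```text
[[ 0.001  0.967  0.254  0.069]
 [ 1.    -0.001  0.     0.001]
 [ 0.     0.254 -0.967 -0.148]
 [ 0.     0.     0.     1.   ]]
t 0.15 at [0.2524 0.5715 0.2359] yaw 66.2 shift cm [-28.32 -22.65  -9.38] turn z 0 tilt [-0.001   0.0001  0.    ] F [ 0.6 -0.7  0. ] gap 0.0875 q7 -0.09
t 0.15 at [0.2524 0.5715 0.2359] yaw 66.2 shift cm [-51.29 -57.33  -9.34] turn z 0.125 tilt [-0.001   0.0001  0.    ] F [ 0.6 -0.7  0. ] gap 0.0875 q7 -0.09
```

Emit:
drive_tool(commands=[[100,-2.8,-2.3,-0.9,0,0,0],[100,-2.8,-2.3,-0.9,0,0,0],[100,-2.8,-2.3,-0.9,0,0,0],[100,-2.8,-2.3,-0.9,0,0,0],[100,-2.8,-2.3,-0.9,0,0,0],[100,-2.8,-2.3,-0.9,0,0,0],[100,-2.8,-2.3,-0.9,0,0,0],[100,-2.8,-2.3,-0.9,0,0,0],[100,-2.8,-2.3,-0.9,0,0,0],[100,-2.8,-2.3,-0.9,0,0,0]])

```text
clock: 0.98
tcp_pos: [0.416, 0.2464, 0.3269]
tcp_rot: [-0.0, 0.206, 0.978, 0.0]
contact_force: [0.5, 0.7, -0.2]
finger_gap: 0.0871
finger_force: 0.0
```

Emit:
drive_tool(commands=[[80,-2.3,-3.4,0,0,0,0.0125],[60,-2.3,-3.4,0,0,0,0.0125],[50,-2.3,-3.4,0,0,0,0.0125],[50,-2.3,-3.4,0.5,0,0,0.0125],[50,-2.3,-3.4,0.5,0,0,0.0125],[50,-2.3,-3.4,0.5,0,0,0.0125],[50,-2.3,-3.4,0.5,0,0,0.0125],[50,-2.3,-3.4,0.5,0,0,0.0125],[50,-2.3,-3.4,0.5,0,0,0.0125],[50,-2.3,-3.4,0.5,0,0,0.0125]])

```text
clock: 1.82
tcp_pos: [0.4655, -0.1609, 0.2914]
tcp_rot: [0.0, 0.267, 0.964, 0.0]
contact_force: [1.5, 0.2, -0.0]
finger_gap: 0.0441
finger_force: 0.0
```

Emit:
drive_tool(commands=[[50,0,0,0,0,0,0],[50,0,0,0,0,0,0]])

```text
clock: 1.98
tcp_pos: [0.4652, -0.1612, 0.2912]
tcp_rot: [-0.0, 0.269, 0.963, -0.0]
contact_force: [0.5, 1.1, 0.1]
finger_gap: 0.0436
finger_force: 0.0
```

Run:
```python
from h import *
go([.506,-.163,.2],59)
snap('wrist','w1')
```

```text
t 1.98 at [ 0.4652 -0.1612  0.2912] yaw 58.7 shift cm [-3.59  1.97  9.11] turn z -0.005 tilt [-0.0006 -0.0005  0.    ] F [0.5 1.1 0.1] gap 0.0436 q7 1.26
```

View pics/w1.png

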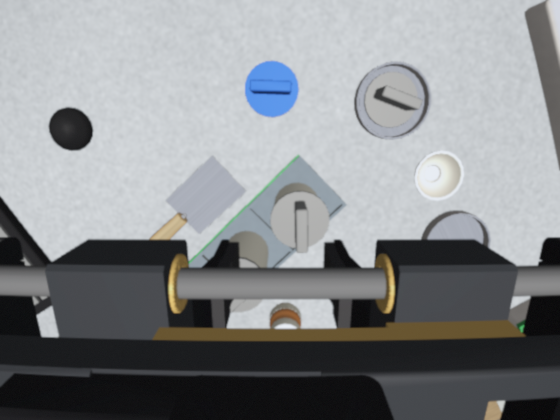

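The low cover's disc is centred near (300,218). Its fin points almost straight down the picture, from (301,203) to (302,252). I'll overlay a fitted model to check this.

```bash
cat >> h.py <<'E'
def overlay(fn,out,c,yaw,z,box,k,extra=[]):
    "draw cover model: c=xy, yaw deg of fin length, z of disc top"
    im=cv2.imread('pics/'+fn+'.png'); x0,y0,x1,y1=box
    im=cv2.resize(im[y0:y1,x0:x1],None,fx=k,fy=k,interpolation=cv2.INTER_CUBIC)
    a=np.linspace(0,2*np.pi,60); L=[]
    for r,h,o in [(.033,z,c)]+list(extra): L.append(np.c_[o[0]+r*np.cos(a),o[1]+r*np.sin(a),a*0+h])
    if yaw is not None:
        u=np.array([np.cos(np.radians(yaw)),np.sin(np.radians(yaw))]);v=np.array([-u[1],u[0]])
        for h in (z,z+.04): L.append(np.array([[*(np.array(c)+s*.023*u+t*.006*v),h] for s,t in [(1,1),(1,-1),(-1,-1),(-1,1),(1,1)]]))
    for P,col in zip(L,[(0,0,255)]+[(255,0,255)]*len(extra)+[(0,255,0),(0,255,255)]):
        cv2.polylines(im,[np.int32((proj(fn,P)-[x0-.5,y0-.5])*k)],False,col,1)
    cv2.imwrite('pics/'+out+'.png',im)
E
python3 - <<'E'
from h import *
c=atz('w1',[[300,218]],.084)[0];p=atz('w1',[[301,203],[302,252]],.124);d=p[1]-p[0]
print(c,p,np.degrees(np.arctan2(d[1],d[0])))
# dark gap centre-based comparison with top
yaw=-31; c=c[:2]
overlay('w1','o1',c,yaw,.084,(230,165,370,265),5)
print(proj('t0',[[*c,.084],[*c,.124]]))
E
```

```text
[ 0.50491528 -0.16024398  0.084     ] [[ 0.48135066 -0.14777979  0.124     ]
 [ 0.52562146 -0.17253128  0.124     ]] -29.2092456579278
[[330.62876175 221.34373006]
 [332.51933788 218.71450099]]
```

View pics/o1.png

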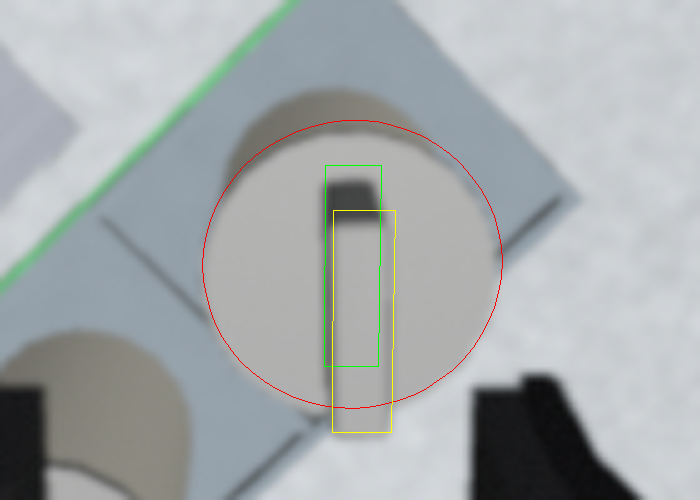

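The model fits with a shift of about 2 px down. The cover is at about (0.507, -0.161), with the fin yaw near -30°. Descending to grasp it.

Emit:
drive_tool(commands=[[50,-1.8,1.1,2.5,0,0,0],[50,-1.74,1.07,3,0,0,0],[50,0,0,3,0,0,0],[50,0,0,3,0,0,0],[50,0,0,2.5,0,0,0],[50,0,0,2,0,0,0],[50,0,0,1.6,0,0,0],[50,0,0,1,0,0,0],[50,0,0,0,0,0,0]], force=12)

```text
clock: 2.78
tcp_pos: [0.5066, -0.1567, 0.1037]
tcp_rot: [-0.002, 0.266, 0.964, -0.0]
contact_force: [-1.1, -0.1, 0.0]
finger_gap: 0.0434
finger_force: 0.0
```

Run:
```python
from h import *
go([.507,-.161,.105],59.5)
```

```text
t 2.78 at [ 0.5066 -0.1567  0.1037] yaw 59.1 shift cm [-0.26 -0.35 -0.13] turn z -0.006 tilt [-0.0009 -0.0032  0.    ] F [-1.1 -0.1  0. ] gap 0.0434 q7 1.42
```

Emit:
drive_tool(commands=[[50,-0.26,-0.35,-0.1,0,-0.003,0],[50,0,0,0,0,0,0],[50,0,0,0,0,0,0]])

```text
clock: 3.03
tcp_pos: [0.5086, -0.1631, 0.1078]
tcp_rot: [0.002, 0.267, 0.964, -0.0]
contact_force: [-0.5, -0.8, 0.3]
finger_gap: 0.0436
finger_force: 0.0
```

Run:
```python
from h import *
go([.507,-.161,.105],59.5)
snap('wrist','w2')
```

```text
t 3.03 at [ 0.5086 -0.1631  0.1078] yaw 59.0 shift cm [0.25 0.1  0.28] turn z -0.009 tilt [ 0.0011  0.0048 -0.    ] F [-0.5 -0.8  0.3] gap 0.0436 q7 1.43
```

View pics/w2.png

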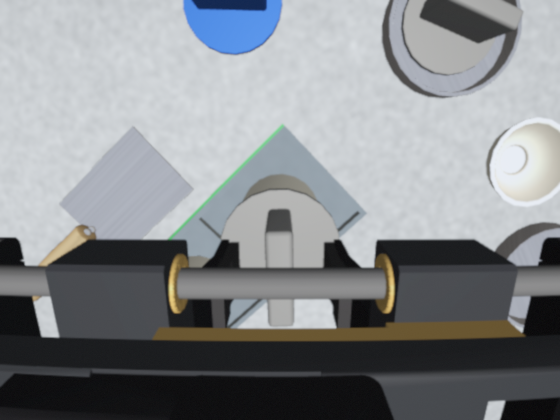

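The fin sits between the open fingers, centred at about column 280. I'll apply a small correction and close.

Emit:
drive_tool(commands=[[50,0.1,0,0.1,0,0,0],[50,0,0,0,0,0,0],[30,0,0,0,0,0,0],[15,0,0,0,0,0,0],[0,0,0,0,0,0,0],[0,0,0,0,0,0,0],[0,0,0,0,0,0,0],[0,0,0,0,0,0,0]], force=12)

```text
clock: 3.75
tcp_pos: [0.507, -0.1623, 0.1055]
tcp_rot: [0.001, 0.267, 0.964, -0.0]
contact_force: [-1.0, 0.1, -0.2]
finger_gap: 0.0119
finger_force: 11.9
```

Run:
```python
from h import *
go([.507,-.161,.105],59.5)
```

```text
t 3.75 at [ 0.507  -0.1623  0.1055] yaw 59.0 shift cm [0.06 0.11 0.05] turn z -0.008 tilt [-0.      0.0029  0.    ] F [-1.   0.1 -0.2] gap 0.0119 q7 1.43
```

Emit:
drive_tool(commands=[[0,0,0,-0.3,0,-0.003,0],[0,0,0,-0.5,0,0,0],[0,0,0,-0.6,0,0,0],[0,0,0,-0.8,0,0,0],[0,0,0,-1.3,0,0,0],[0,0,0,-1.5,0,0,0],[0,0,0,-1.5,0,0,0],[0,0,0,-1.5,0,0,0],[0,0,0,-1,0,0,0],[0,0,0,0,0,0,0]])

```text
clock: 4.58
tcp_pos: [0.5076, -0.1624, 0.198]
tcp_rot: [0.005, 0.267, 0.964, -0.0]
contact_force: [-0.3, -0.1, -1.6]
finger_gap: 0.0121
finger_force: 12.0
```

Run:
```python
from h import *
from scipy.optimize import minimize
g=cv2.GaussianBlur(cv2.imread('pics/t0.png'),(0,0),.8).astype(float)
gx=cv2.Sobel(g,-1,1,0).transpose(2,0,1);gy=cv2.Sobel(g,-1,0,1).transpose(2,0,1)
m=np.sqrt((gx**2+gy**2).sum(0)).astype(np.float32)
a=np.linspace(0,2*np.pi,90)
def sc(c,r,z):
    q=proj('t0',np.c_[c[0]+r*np.cos(a),c[1]+r*np.sin(a),a*0+z]).astype(np.float32)
    return -cv2.remap(m,q[:,0].reshape(-1,1),q[:,1].reshape(-1,1),cv2.INTER_LINEAR).mean()
C={}
for n,uv,r,z in [('dish',(355,111),.0445,.018),('plate',(105,247),.044,.052),('used',(348,306),.0445,.018)]:
    c0=atz('t0',[[uv[0]/3+160-.33,uv[1]/3+140-.33]],z)[0][:2]
    gr=[(sc(c0+[i,j],r,z),i,j) for i in np.arange(-8,9)/1000 for j in np.arange(-8,9)/1000]
    b=min(gr);C[n]=c0+b[1:];print(n,c0,b[0],C[n].round(4))
overlay('t0','o2',C['dish'],None,.018,(160,140,420,290),3,[(.046,.018,C['dish']),(.044,.052,C['plate']),(.046,.018,C['used'])])
go([*C['dish'],.12],59)
snap('wrist','w3')
w=cv2.imread('pics/w3.png');o=cv2.imread('pics/o2.png')[:,:390]
w=cv2.resize(w,(410,308));o=cv2.resize(o,(390,450));W=np.zeros((450,800,3),np.uint8);W[:,:390]=o;W[:308,390:]=w
cv2.imwrite('pics/m3.png',W)
```

```text
dish [ 0.66489637 -0.00336183] -178.7593 [ 0.6699 -0.0034]
plate [0.50858533 0.25208539] -219.43399 [0.5066 0.2521]
used [0.45303029 0.00383306] -159.92328 [0.455  0.0048]
t 4.58 at [ 0.5076 -0.1624  0.198 ] yaw 59.0 shift cm [-5.65 21.97  7.9 ] turn z 0.0 tilt [ 0.002   0.0092 -0.    ] F [-0.3 -0.1 -1.6] gap 0.0121 q7 1.35
```

View pics/m3.png

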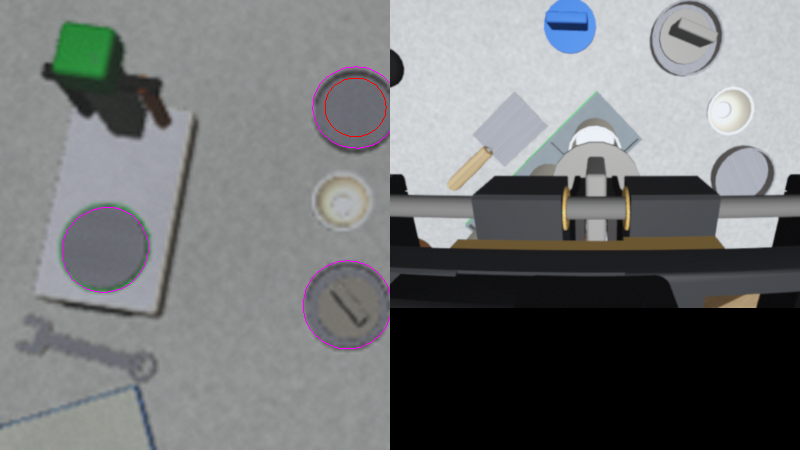

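The dish and plate fits are good (magenta circles). In the wrist view the cover hangs straight in the fingers and the low beaker stays open in its bay. Carrying the cover to the dish.

Emit:
drive_tool(commands=[[0,-0.5,2,0,0,0.009,0],[0,-0.7,2.6,0,0,0,0],[0,-0.7,2.8,0,0,0,0],[0,-0.7,2.8,1,0,0,0],[0,-0.7,2.8,1.5,0,0,0],[0,-0.7,2.8,1.5,0,0,0],[0,-0.7,2.6,1.5,0,0,0],[0,-0.5,2,1.3,0,0,0],[0,-0.3,1.5,1,0,0,0],[0,0,0,0,0,0,0]])

```text
clock: 5.47
tcp_pos: [0.6659, 0.0016, 0.113]
tcp_rot: [-0.004, 0.265, 0.964, 0.0]
contact_force: [-1.2, 0.8, -1.2]
finger_gap: 0.0117
finger_force: 12.0
```

Emit:
drive_tool(commands=[[0,0,0,0,0,0,0],[0,0,0,0,0,0,0],[0,0,0,0,0,0,0]])

```text
clock: 5.72
tcp_pos: [0.666, -0.0039, 0.118]
tcp_rot: [-0.001, 0.268, 0.963, 0.0]
contact_force: [-0.4, -0.8, -0.9]
finger_gap: 0.0121
finger_force: 12.0
```

Run:
```python
from h import *
go([.668,-.0035,.04],59)
```

```text
t 5.72 at [ 0.666  -0.0039  0.118 ] yaw 58.9 shift cm [-0.17  0.14  7.8 ] turn z -0.001 tilt [ 0.     -0.0024  0.    ] F [-0.4 -0.8 -0.9] gap 0.0121 q7 1.18
```

Emit:
drive_tool(commands=[[0,-0.1,0.1,0.8,0,-0.002,0],[0,-0.05,0.05,1.2,0,0,0],[0,0,0,1.2,0,0,0],[0,0,0,1.2,0,0,0],[0,0,0,1,0,0,0],[0,0,0,0.7,0,0,0],[0,0,0,0.5,0,0,0],[0,0,0,0.4,0,0,0],[0,0,0,0,0,0,0],[0,0,0,0,0,0,0]])

```text
clock: 6.55
tcp_pos: [0.6684, -0.0019, 0.0476]
tcp_rot: [-0.0, 0.267, 0.964, 0.0]
contact_force: [0.4, -0.4, -0.4]
finger_gap: 0.0118
finger_force: 12.0
```

Emit:
drive_tool(commands=[[0,0,0,0.2,0,0,0],[0,0,0,0.2,0,0,0],[0,0,0,0.2,0,0,0],[0,0,0,0.1,0,0,0],[0,0,0,0,0,0,0],[0,0,0,0,0,0,0]])

```text
clock: 7.05
tcp_pos: [0.6682, -0.0019, 0.0404]
tcp_rot: [-0.001, 0.267, 0.964, 0.0]
contact_force: [0.7, -1.2, 0.1]
finger_gap: 0.0119
finger_force: 12.0
```

Run:
```python
from h import *
go([.668,-.0035,.0385],59)
snap('wrist','w4')
```

```text
t 7.05 at [ 0.6682 -0.0019  0.0404] yaw 59.0 shift cm [-0.07 -0.15  0.19] turn z 0.0 tilt [ 0.     -0.0011  0.    ] F [ 0.7 -1.2  0.1] gap 0.0119 q7 1.21
```

View pics/w4.png

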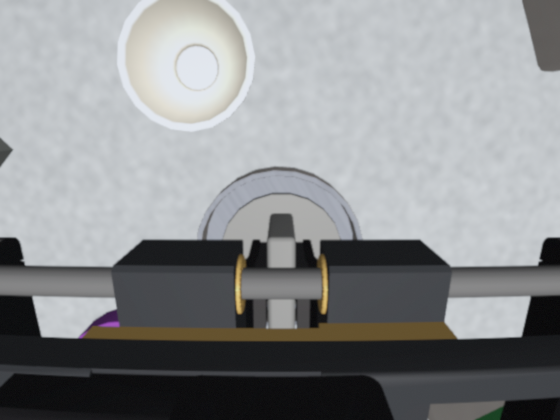

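The cover is centred inside the dish rim (rim 200–360, disc 223–345). Lowering until it touches.

Emit:
drive_tool(commands=[[0,0,0,0.1,0,0,0],[0,0,0,0.1,0,0,0],[0,0,0,0,0,0,0],[0,0,0,0,0,0,0]])

```text
clock: 7.43
tcp_pos: [0.6683, -0.0019, 0.0386]
tcp_rot: [-0.0, 0.267, 0.964, 0.0]
contact_force: [-0.2, 0.0, 2.4]
finger_gap: 0.0119
finger_force: 12.0
```

Emit:
drive_tool(commands=[[0,0,0,0.05,0,0,0],[0,0,0,0.05,0,0,0],[0,0,0,0,0,0,0]])

```text
clock: 7.68
tcp_pos: [0.6683, -0.0019, 0.0385]
tcp_rot: [-0.0, 0.267, 0.964, 0.0]
contact_force: [-4.9, 0.6, 9.4]
finger_gap: 0.0119
finger_force: 12.0
```

Emit:
drive_tool(commands=[[0,0,0,-0.05,0,0,0],[8,0,0,-0.02,0,0,0],[20,0,0,0,0,0,0],[30,0,0,0,0,0,0],[40,0,0,0,0,0,0],[40,0,0,-0.3,0,0,0],[40,0,0,-1,0,0,0],[40,0,0,-2,0,0,0],[40,0,0,-3,0,0,0],[60,0,0,-3,0,0,0]])

```text
clock: 8.52
tcp_pos: [0.6679, -0.0021, 0.1324]
tcp_rot: [-0.001, 0.267, 0.964, -0.0]
contact_force: [0.5, -0.5, 0.9]
finger_gap: 0.0366
finger_force: 0.0
```

Emit:
drive_tool(commands=[[80,0,0,-3,0,0,0],[100,0,0,-3,0,0,0],[100,0,0,0,0,0,0]])

```text
clock: 8.77
tcp_pos: [0.671, -0.0026, 0.1989]
tcp_rot: [0.004, 0.267, 0.964, 0.002]
contact_force: [0.9, -0.2, 0.6]
finger_gap: 0.0541
finger_force: 0.0
```

Run:
```python
from h import *
go([.507,-.161,.2],15)
snap('wrist','w5')
```

```text
t 8.77 at [ 0.671  -0.0026  0.1989] yaw 59.0 shift cm [  5.9  -22.02  -0.28] turn z 0.768 tilt [ 0.0057  0.0068 -0.    ] F [ 0.9 -0.2  0.6] gap 0.0541 q7 1.16
```

View pics/w5.png

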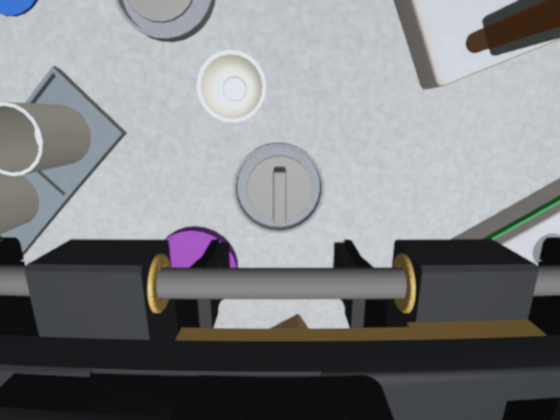

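The cover lies flat and centred in the dish at (280,187), fin up. The open beaker is still standing in the tray at the left. Now going back to the beaker.

Emit:
drive_tool(commands=[[100,0.5,-2,0,0,0,0],[100,0.8,-3,0,0,0,0],[100,0.8,-3,0,0,0,0],[100,0.8,-3,0,0,0,0],[100,0.8,-3,0,0,0,0],[100,0.8,-3,0,0,0,0],[100,0.7,-2.5,0,0,0,0],[100,0.5,-1.5,0,0,0,0],[100,0.2,-1,0,0,0,0.1],[100,0,0,0,0,0,0.1]])

```text
clock: 9.65
tcp_pos: [0.5029, -0.162, 0.1911]
tcp_rot: [-0.001, 0.365, 0.931, 0.0]
contact_force: [-0.6, -0.2, -0.2]
finger_gap: 0.0871
finger_force: 0.0
```

Emit:
drive_tool(commands=[[100,0,0,0,0,0,0.1],[100,0,0,0,0,0,0.1],[100,0,0,0,0,0,0.1],[100,0,0,0,0,0,0],[100,0,0,0,0,0,0],[100,0,0,0,0,0,0],[100,0,0,0,0,0,0]])

```text
clock: 10.23
tcp_pos: [0.5046, -0.1601, 0.1911]
tcp_rot: [-0.001, 0.496, 0.868, 0.0]
contact_force: [-0.9, -0.2, 1.0]
finger_gap: 0.0873
finger_force: 0.0
```

Run:
```python
from h import *
go([.507,-.161,.062],30)
snap('wrist','w6')
c=(.507,-.161)
q=proj('w6',[[*c,.079]])[0];print(q)
b=[max(0,int(q[0])-90),max(0,int(q[1])-90),min(560,int(q[0])+90),min(420,int(q[1])+60)]
overlay('w6','o6',c,None,.084,b,4,[(.030,.079,c),(.027,.079,c)])
```

```text
t 10.23 at [ 0.5046 -0.1601  0.1911] yaw 30.5 shift cm [-0.22  0.17 12.91] turn z 0.009 tilt [-0.0005 -0.001   0.    ] F [-0.9 -0.2  1. ] gap 0.0873 q7 0.87
[282.37047732 213.5947753 ]
```

View pics/o6.png

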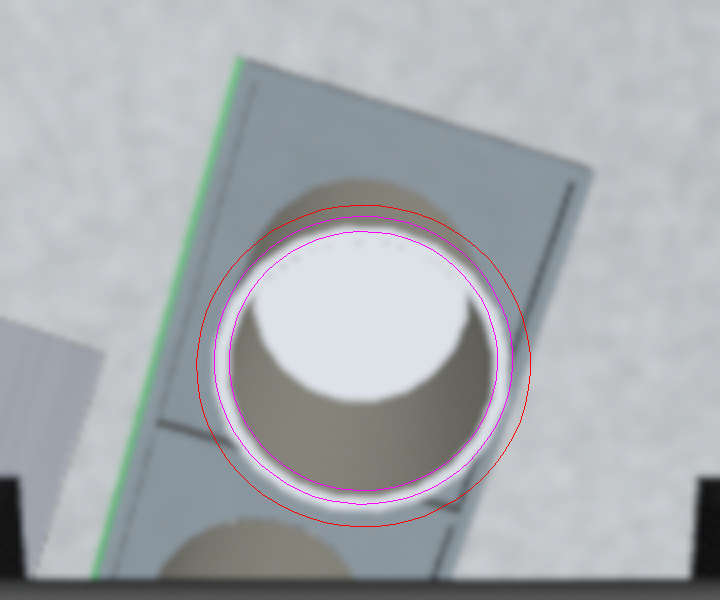

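The real rim lies about 7 px (1.5 mm) below the model, so the beaker is at about (0.508, -0.162). Descending with the fingers open.

Emit:
drive_tool(commands=[[100,-0.2,0.1,0.8,0,0,0.009],[100,-0.17,0.09,1.5,0,0,0],[100,0,0,2,0,0,0],[100,0,0,2.2,0,0,0],[100,0,0,2.2,0,0,0],[100,0,0,2,0,0,0],[100,0,0,1.5,0,0,0],[100,0,0,1,0,0,0],[100,0,0,0.7,0,0,0],[100,0,0,0,0,0,0]], force=15)

```text
clock: 11.12
tcp_pos: [0.5072, -0.1624, 0.0509]
tcp_rot: [-0.001, 0.501, 0.865, -0.0]
contact_force: [-0.7, 0.4, -0.4]
finger_gap: 0.087
finger_force: 0.0
```

Emit:
drive_tool(commands=[[100,0,0,0,0,0,0],[100,0,0,0,0,0,0],[90,0,0,0,0,0,0],[80,0,0,0,0,0,0],[75,0,0,0,0,0,0],[70,0,0,0,0,0,0],[65,0,0,0,0,0,0],[60,0,0,0,0,0,0],[50,0,0,0,0,0,0],[50,0,0,0,0,0,0]])

```text
clock: 11.95
tcp_pos: [0.5078, -0.1624, 0.0523]
tcp_rot: [-0.001, 0.501, 0.865, 0.0]
contact_force: [-0.6, -0.0, 3.5]
finger_gap: 0.0599
finger_force: 15.0
```

Run:
```python
from h import *
go([.508,-.162,.052],30)
```

```text
t 11.95 at [ 0.5078 -0.1624  0.0523] yaw 29.8 shift cm [0.03 0.04 0.03] turn z -0.003 tilt [-0.0005 -0.001   0.    ] F [-0.6 -0.   3.5] gap 0.0599 q7 0.99
```

Gripped at 60 mm, so I'll lift gently straight up.

Emit:
drive_tool(commands=[[50,0,0,-0.2,0,0,0],[50,0,0,-0.4,0,0,0],[50,0,0,-0.8,0,0,0],[50,0,0,-1.2,0,0,0],[50,0,0,-1.6,0,0,0],[50,0,0,-1.8,0,0,0],[50,0,0,-1.8,0,0,0],[50,0,0,-1.6,0,0,0],[50,0,0,-1.4,0,0,0],[50,0,0,-1.2,0,0,0]], force=20)

```text
clock: 12.78
tcp_pos: [0.5083, -0.1627, 0.1743]
tcp_rot: [0.0, 0.501, 0.865, 0.001]
contact_force: [0.3, 0.0, -2.7]
finger_gap: 0.0601
finger_force: 20.0
```

Emit:
drive_tool(commands=[[50,0,0,-0.6,0,0,0],[50,0,0,0,0,0,0],[50,0,0,0,0,0,0],[50,0,0,0,0,0,0]])

```text
clock: 13.12
tcp_pos: [0.5076, -0.1623, 0.1774]
tcp_rot: [-0.001, 0.501, 0.865, -0.0]
contact_force: [0.5, -0.2, -1.7]
finger_gap: 0.0602
finger_force: 20.0
```

Run:
```python
from h import *
go([.5066,.2521,.18],30)
go([.5066,.2521,.18],75)
```

```text
t 13.12 at [ 0.5076 -0.1623  0.1774] yaw 29.9 shift cm [35.99 20.54 -0.23] turn z -0.002 tilt [-0.0014 -0.0016  0.    ] F [ 0.5 -0.2 -1.7] gap 0.0602 q7 0.88
t 13.12 at [ 0.5076 -0.1623  0.1774] yaw 29.9 shift cm [35.99 20.54 -0.23] turn z -0.788 tilt [-0.0014 -0.0016  0.    ] F [ 0.5 -0.2 -1.7] gap 0.0602 q7 0.88
```

Emit:
drive_tool(commands=[[50,0,0,0,0,0,-0.05],[50,0,0,0,0,0,-0.1],[50,0,0,0,0,0,-0.1],[50,0,0,0,0,0,-0.1],[50,0,0,0,0,0,-0.1],[50,0,0,0,0,0,-0.1],[50,0,0,0,0,0,-0.1],[50,0,0,0,0,0,-0.09],[50,0,0,0,0,0,-0.05],[50,0,0,0,0,0,0]])

```text
clock: 13.95
tcp_pos: [0.5075, -0.1625, 0.1772]
tcp_rot: [-0.001, 0.128, 0.992, 0.0]
contact_force: [-0.2, -0.1, -1.9]
finger_gap: 0.0598
finger_force: 20.0
```

Emit:
drive_tool(commands=[[50,0.2,0.8,0,0,0,0],[50,0.4,1.6,0,0,0,0],[50,0.6,2.4,0,0,0,0],[50,0.8,2.8,0,0,0,0],[50,0.8,2.8,0,0,0,0],[50,0.8,2.8,0,0,0,0],[50,0.8,2.8,0,0,0,0],[50,0.8,2.8,0,0,0,0],[50,0.8,2.8,0,0,0,0],[50,0.8,2.8,0,0,0,0]])

```text
clock: 14.78
tcp_pos: [0.5043, 0.0929, 0.178]
tcp_rot: [-0.001, 0.13, 0.991, 0.0]
contact_force: [0.8, -0.9, -1.9]
finger_gap: 0.0601
finger_force: 20.0
```

Emit:
drive_tool(commands=[[50,0.8,2.8,0,0,0,0],[50,0.8,2.8,0,0,0,0],[50,0.8,2.8,0,0,0,0],[50,0.6,2.4,0,0,0,0],[50,0.4,1.8,0,0,0,0],[50,0.3,1.2,0,0,0,0],[50,0.2,0.8,0,0,0,0],[50,0,0,0,0,0,0],[50,0,0,0,0,0,0],[50,0,0,0,0,0,0]])

```text
clock: 15.62
tcp_pos: [0.505, 0.2404, 0.1784]
tcp_rot: [-0.0, 0.131, 0.991, -0.0]
contact_force: [-0.5, 0.4, -2.1]
finger_gap: 0.06
finger_force: 20.0
```

Run:
```python
from h import *
go([.507,.252,.1],75)
snap('wrist','w7')
p=(.507,.252)
print(proj('w7',[[*p,.052]]))
overlay('w7','o7',p,None,.052,(0,0,560,420),1.4,[(.044,.052,p)])
```

```text
t 15.62 at [0.505  0.2404 0.1784] yaw 75.0 shift cm [0.1  1.17 7.84] turn z -0.0 tilt [-0.0002 -0.0008  0.    ] F [-0.5  0.4 -2.1] gap 0.06 q7 0.86
[[294.22222747 204.97102657]]
```

View pics/o7.png

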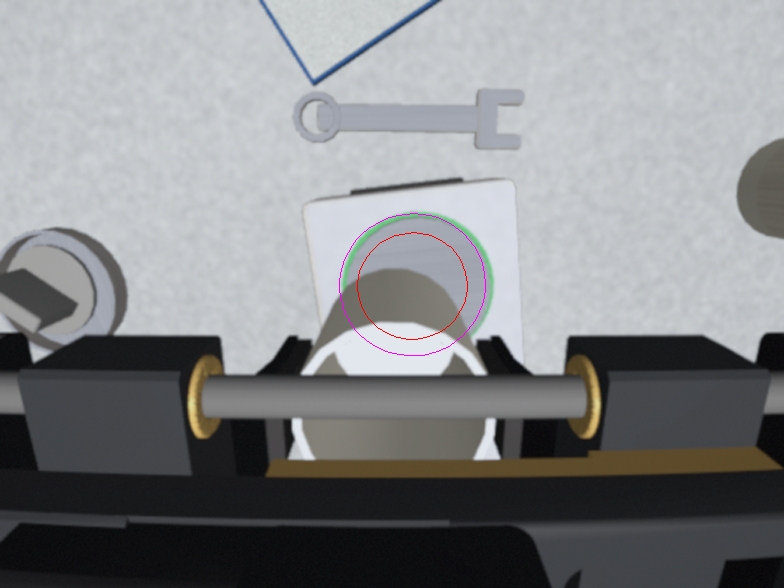

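The plate's ring spans columns 342–494 of the enlarged view, about 5 px to the right of the model. Allowing for the camera's offset as seen on the held beaker, I take a shift of about 13 mm along tool y. Descending slowly.

Emit:
drive_tool(commands=[[50,0,0.3,0,0,0,0],[50,0.1,0.6,0.4,0,0,0],[50,0,0.4,0.8,0,0,0],[50,0,0,1.2,0,0,0],[50,0,0,1.2,0,0,0],[50,0,0,1.2,0,0,0],[50,0,0,1,0,0,0],[50,0,0,0.7,0,0,0],[50,0,0,0.4,0,0,0],[50,0,0,0,0,0,0]])

```text
clock: 16.5
tcp_pos: [0.5067, 0.2544, 0.1083]
tcp_rot: [-0.001, 0.13, 0.992, -0.0]
contact_force: [0.1, -0.7, -1.4]
finger_gap: 0.06
finger_force: 20.0
```

Emit:
drive_tool(commands=[[50,0,0,0,0,0,0],[50,0,0,0,0,0,0]])

```text
clock: 16.67
tcp_pos: [0.5075, 0.2549, 0.11]
tcp_rot: [-0.0, 0.13, 0.992, 0.001]
contact_force: [-0.2, 0.2, -2.1]
finger_gap: 0.0599
finger_force: 20.0
```

Run:
```python
from h import *
go([.507,.253,.1003],75)
snap('wrist','w8');snap('top','t8')
w=cv2.imread('pics/w8.png');t=cv2.imread('pics/t8.png')
a=cv2.resize(w[120:320,150:430],(560,400),interpolation=cv2.INTER_CUBIC)
b=cv2.resize(t[170:270,150:210],(240,400),interpolation=cv2.INTER_CUBIC)
cv2.imwrite('pics/m8.png',np.hstack([a,b]))
```

```text
t 16.67 at [0.5075 0.2549 0.11  ] yaw 75.1 shift cm [-0.   -0.2   0.97] turn z 0.002 tilt [ 0.0011 -0.0003  0.    ] F [-0.2  0.2 -2.1] gap 0.0599 q7 0.86
```

View pics/m8.png

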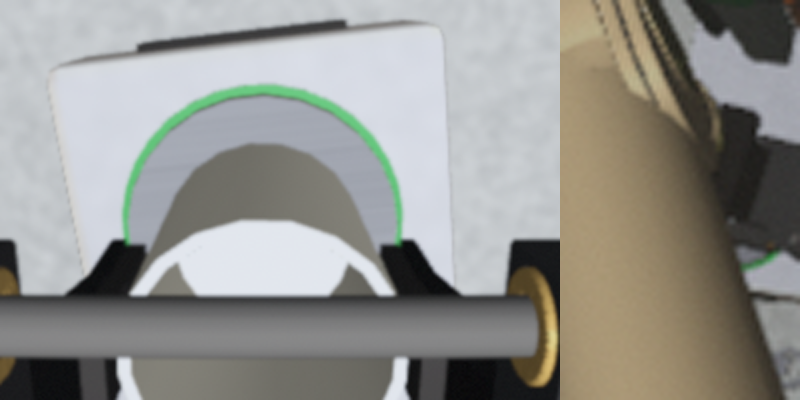

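The plate ring (columns 122–403) and the beaker rim (116–409) are both centred at column 262, so it is centred sideways. I've now viewed 12 pictures, which is over the limit of 10, so I'll view no more and check the fore-aft fit numerically.

Run:
```python
from h import *
s=state();c=s['tcp_pos'];a=np.linspace(0,2*np.pi,360)
def ext(c,r,z):
    q=proj('w8',np.c_[c[0]+r*np.cos(a),c[1]+r*np.sin(a),a*0+z]);return q[:,1].min().round(1),((q[:,0].min()+q[:,0].max())/2).round(1)
print('rim',ext(c,.03,c[2]+.0267),'meas 229.5')
print('bottom',ext(c,.03,c[2]-.0483),'meas 191.5')
print('ring .046',ext(c,.046,.045),ext(c,.046,.052),'disc .044',ext(c,.044,.052),'meas ring out 162, in 168')
print('disc top-cam',ext([.507,.252],.044,.052))
x=rot(s['tcp_rot']).as_matrix()[:,0]
print('px/mm x', ext(c+.001*x,.044,.052)[0]-ext(c,.044,.052)[0])
```

```text
rim (np.float64(227.2), np.float64(279.5)) meas 229.5
bottom (np.float64(189.0), np.float64(280.0)) meas 191.5
ring .046 (np.float64(159.1), np.float64(280.0)) (np.float64(160.3), np.float64(280.0)) disc .044 (np.float64(163.5), np.float64(280.0)) meas ring out 162, in 168
disc top-cam (np.float64(164.1), np.float64(275.4))
px/mm x -1.5999999999999943
```

Centred within about 1 mm. Lowering gently until contact.

Emit:
drive_tool(commands=[[50,0,0,0.2,0,0,0],[50,0,0,0.2,0,0,0],[50,0,0,0.15,0,0,0],[50,0,0,0.1,0,0,0],[50,0,0,0.05,0,0,0],[50,0,0,0,0,0,0],[50,0,0,0,0,0,0],[50,0,0,0,0,0,0]])

```text
clock: 17.43
tcp_pos: [0.5071, 0.2548, 0.1024]
tcp_rot: [-0.0, 0.13, 0.992, 0.0]
contact_force: [0.3, -0.8, -1.6]
finger_gap: 0.0597
finger_force: 20.0
```

Emit:
drive_tool(commands=[[50,0,0,0.05,0,0,0],[50,0,0,0.05,0,0,0],[50,0,0,0.05,0,0,0],[50,0,0,0,0,0,0],[50,0,0,0,0,0,0]])

```text
clock: 17.85
tcp_pos: [0.507, 0.2548, 0.1009]
tcp_rot: [-0.0, 0.13, 0.992, 0.0]
contact_force: [0.4, 0.1, -2.2]
finger_gap: 0.0598
finger_force: 20.0
```

Emit:
drive_tool(commands=[[50,0,0,0.03,0,0,0],[50,0,0,0.03,0,0,0],[50,0,0,0,0,0,0],[50,0,0,0,0,0,0]])

```text
clock: 18.18
tcp_pos: [0.5071, 0.2548, 0.1004]
tcp_rot: [-0.0, 0.13, 0.992, 0.0]
contact_force: [0.6, 0.5, -0.3]
finger_gap: 0.0601
finger_force: 20.0
```

Emit:
drive_tool(commands=[[50,0,0,0.03,0,0,0],[50,0,0,0,0,0,0],[50,0,0,0,0,0,0]])

```text
clock: 18.43
tcp_pos: [0.5072, 0.2549, 0.1003]
tcp_rot: [-0.0, 0.13, 0.992, 0.0]
contact_force: [-1.7, 0.2, 3.2]
finger_gap: 0.0598
finger_force: 20.0
```

Emit:
drive_tool(commands=[[70,0,0,0,0,0,0],[74,0,0,0,0,0,0],[80,0,0,0,0,0,0],[90,0,0,0,0,0,0],[100,0,0,0,0,0,0],[100,0,0,0,0,0,0],[100,0,0,-0.5,0,0,0],[100,0,0,-1,0,0,0],[100,0,0,-2,0,0,0],[100,0,0,-2,0,0,0]])

```text
clock: 19.27
tcp_pos: [0.5069, 0.2545, 0.1561]
tcp_rot: [-0.001, 0.13, 0.992, -0.0]
contact_force: [0.7, 1.0, -0.0]
finger_gap: 0.0868
finger_force: 0.0
```

Emit:
drive_tool(commands=[[100,0,0,-2,0,0,0],[100,0,0,-2,0,0,0],[100,0,0,-1.5,0,0,0],[100,0,0,-1,0,0,0],[100,0,0,0,0,0,0],[100,0,0,0,0,0,0],[100,0,0,0,0,0,0]])

```text
clock: 19.85
tcp_pos: [0.5068, 0.2545, 0.2191]
tcp_rot: [-0.001, 0.129, 0.992, -0.0]
contact_force: [-0.0, -0.6, 0.1]
finger_gap: 0.0873
finger_force: 0.0
```

Run:
```python
from h import *
go([.507,.2548,.25],75)
snap('wrist','w9')
s=state();a=np.linspace(0,2*np.pi,180)
im=cv2.GaussianBlur(cv2.imread('pics/w9.png'),(0,0),.8).astype(float)
m=np.sqrt(sum(cv2.Sobel(im,-1,i,1-i).sum(2)**2 for i in (0,1))).astype(np.float32)
hsv=cv2.cvtColor(cv2.imread('pics/w9.png'),cv2.COLOR_BGR2HSV)
g=cv2.inRange(hsv,(45,80,60),(85,255,255));g[225:]=0
p=np.argwhere(g)[:,::-1]; 
P=atz('w9',p,.052)[:,:2]
from scipy.optimize import least_squares
f=least_squares(lambda v:np.hypot(*(P-v[:2]).T)-v[2],[.507,.255,.045],loss='soft_l1',f_scale=.001)
print('ring (wrist)',f.x.round(4),len(P),np.abs(f.fun).mean().round(4))
def sc(c,r,z):
    q=proj('w9',np.c_[c[0]+r*np.cos(a),c[1]+r*np.sin(a),a*0+z]).astype(np.float32)
    q=q[q[:,1]<228]; return cv2.remap(m,q[:,0].reshape(-1,1),q[:,1].reshape(-1,1),1).mean() if len(q)>40 else 0
G=np.arange(-8,9)/1000
print('rim',max((sc((.507+i,.255+j),.03,.127)+sc((.507+i,.255+j),.027,.127),.507+i,.255+j) for i in G for j in G), 'base',max((sc((.507+i,.255+j),.03,.052),.507+i,.255+j) for i in G for j in G))
```

```text
t 19.85 at [0.5068 0.2545 0.2191] yaw 75.1 shift cm [-0.01  0.03 -3.09] turn z 0.002 tilt [-0.0006 -0.0018  0.    ] F [-0.  -0.6  0.1] gap 0.0873 q7 0.83
ring (wrist) [0.5091 0.2551 0.0446] 379 0.0005
rim (np.float32(898.746), np.float64(0.508), np.float64(0.255)) base (np.float32(406.37344), np.float64(0.507), np.float64(0.256))
```

The rim fit (0.508, 0.255) and the ring fit (0.509, 0.255) agree to about 1 mm. The beaker stands centred and the gripper is clear of it.

```bash
python3 -c "
from station import sign_off
print(sign_off())"
```

```text
the job is handed in; nothing more can be done
None
```

The job is handed in at about 20 s: the low beaker's cover lies flat, fin up, in the free dish, and the open beaker stands about 1 mm from the centre of the stirrer plate; I overran the picture limit, viewing 12 instead of 10.

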